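# Hold a stool block in the boring fixture

### The job

Start up the boring fixture: on the grey control plate press the yellow, then the blue, then the green button, one at a time, right down and letting each come up again, and never press the red stop. Then take the dark walnut block by its tenon, stand it flat on the fixture's base with its long side along the long aluminium fence and its end against the short fence (either way round), and press it firmly into the corner against both fences at once. Finish holding it there, still pushing against both fences, and leave the pale spare block and everything else where it is.

Things in the scene. Friction and masses are not known exactly. Their poses are not given: they have to be found in the camera images.
- walnut: dark brown walnut stool block, 0.2 to 0.3 kg: a base 70 mm (its x) by 110 mm (its y) by 35 mm high, and centred on top of it a tenon 28 mm (x) by 60 mm (y) that rises from 34 to 76 mm above the underside. Origin: centre of the underside; z up. Lies on the bench; it can change places with the pale block. Symmetric, so half a turn about z makes no difference
- maple: the pale spare block, same shape, size and axes as the walnut one; not to be moved
- fixture: fixed boring fixture, slightly turned on the bench: grey base board 260 x 260 mm, 12 mm thick, origin at the centre of its underside, z up. Its x points from the open side to the long fence, its y from the open side to the short fence. Behind the long fence (outside) a green motor 44 mm thick, its top 58 mm above the bench. A small loose offcut (15 mm thick) lies on the board's corner farthest from both fences
- corner (a point): the fixture's inner corner, where the inner faces of both fences meet on the top face of the base board (12 mm above the bench); axes as the fixture's. The block belongs on the -x, -y side of it: seated, the centre of its underside lies 35 mm in -x and 55 mm in -y from here
- fence_long: long aluminium fence, along the fixture's y, 220 mm long, 20 mm thick, 30 mm high above the board, rigid; wood rubbing along fence or board has a friction coefficient of about 0.5 to 0.75. Origin: centre of its underside, on the board; inner face 10 mm from it towards -x
- fence_short: short aluminium fence, along the fixture's x, 150 mm long, 20 mm thick, 30 mm high above the board, rigid. Origin: centre of its underside; inner face 10 mm from it towards -y
- btn_yellow (a joint): travel of the round yellow push button, diameter 28 mm: 0 up, 0.006 (m) fully down; spring, about 5 N when fully down, returns by itself when let go. Counts as pressed beyond 0.004
- btn_yellow_top (a point): centre of the top face of the yellow button's cap (moves with it), 42 mm above the bench when up, 10 mm above its black round housing; press straight down here; the four stand in a square, 66 mm apart, and any colour can be in any place
- btn_blue (a joint): travel of the round blue push button, diameter 28 mm: 0 up, 0.006 (m) fully down; spring, about 5 N when fully down, returns by itself when let go. Counts as pressed beyond 0.004
- btn_blue_top (a point): centre of the top face of the blue button's cap (moves with it), 42 mm above the bench when up, 10 mm above its black round housing; press straight down here; the four stand in a square, 66 mm apart, and any colour can be in any place
- btn_green (a joint): travel of the round green push button, diameter 28 mm: 0 up, 0.006 (m) fully down; spring, about 5 N when fully down, returns by itself when let go. Counts as pressed beyond 0.004
- btn_green_top (a point): centre of the top face of the green button's cap (moves with it), 42 mm above the bench when up, 10 mm above its black round housing; press straight down here; the four stand in a square, 66 mm apart, and any colour can be in any place
- btn_red (a joint): travel of the round red push button, diameter 28 mm: 0 up, 0.006 (m) fully down; spring, about 5 N when fully down, returns by itself when let go. Counts as pressed beyond 0.004
- btn_red_top (a point): centre of the top face of the red button's cap (moves with it), 42 mm above the bench when up, 10 mm above its black round housing; press straight down here; the four stand in a square, 66 mm apart, and any colour can be in any place
- offcut: small pale offcut, 30 x 50 x 15 mm, on the fixture's board; leave alone
- tape: roll of blue tape, 84 mm across, 24 mm high, on the bench near the robot; leave alone
- screwdriver: screwdriver lying on the bench far ahead; leave alone
- mallet: hammer lying on the bench at the right; leave alone
- glue: white glue bottle, 60 mm across, 170 mm tall, standing far ahead on the right; leave alone
- mug: blue mug, 80 mm across, 90 mm tall, at the left beyond the control plate; leave alone
Things that resemble listed ones, but are neither listed nor needed, are in the scene too. Leave any pink look-alike of the walnut alone.

How it is judged:
On the way, in this order (a step that is already met when the one before it is completed fails the run):
1. the yellow button is pressed right down, alone (value of joint btn_yellow above 0.004 m and value of joint each of btn_blue, btn_green, btn_red below 0.002 m), for 0.03 s.
2. the blue button is pressed right down, alone (value of joint btn_blue above 0.004 m and value of joint each of btn_yellow, btn_green, btn_red below 0.002 m), for 0.03 s.
3. the green button is pressed right down, alone (value of joint btn_green above 0.004 m and value of joint each of btn_yellow, btn_blue, btn_red below 0.002 m), for 0.03 s.
4. the walnut block is pressed into the corner, touching both fences (x of walnut in the frame of corner between -0.038 and -0.032 m and y of walnut in the frame of corner between -0.058 and -0.052 m and z of walnut in the frame of corner between -0.003 and 0.003 m and angle between the y axis of walnut and the y axis of fixture, either way round below 0.04 rad and angle between walnut's own z axis and vertical below 0.04 rad and contact force between walnut and fence_long above 2 N and contact force between walnut and fence_short above 2 N and (contact force between walnut and the fingers above 2 N or contact force between walnut and the arm above 2 N) and linear speed of walnut below 0.02 m/s), for 0.3 s.
At the end, for the whole second after the job is handed in: the walnut block stands flat (within 0.04 rad) on the base board, squared to the fences within 0.04 rad, its centre within 3 mm of the seated place in x, y and height, the robot still pushing it (over 2 N) so that it bears on both fences with over 2 N each, at rest; all buttons up (all of step 4 and value of joint each of btn_yellow, btn_blue, btn_green, btn_red below 0.002 m); the arm keeps its last pose, push and grip.
It fails at once if the red stop button is pressed (value of joint btn_red above 0.003 m).
It fails at once if the pale spare block is moved by more than 20 mm (distance of maple from where it was at the start of the episode above 0.02 m).
It fails at once if the offcut, tape, screwdriver, hammer, glue bottle or mug is moved by more than 20 mm (distance of any of offcut, tape, screwdriver, mallet, glue, mug from where it was at the start of the episode above 0.02 m).
It also fails if it takes over 64 s, if anything falls off the work surface, if the arm or the gripper's body presses on something with over 40 N, if the wrist force passes 120 N, or if a joint passes its speed limit or range.

### The arm

A 6-joint arm with a two-finger parallel gripper is mounted at the origin on the work surface. World frame = base frame: x ahead of the robot, y to its left, z up, the work surface at z = 0. Lengths are in m, angles in rad, forces in N, time in s.
With the tool pointing down it reaches from about 0.325 to 0.9 m from the base axis. Payload 6.1 kg.
Tool frame: the origin (TCP) lies midway between the tips of the shut fingers; the grasp point (between the pads) lies 19 mm behind it; z points along the fingers, y is the line along which they close (so a half turn about z gives the same grasp; the last joint's range is limited). The gripper opens to 85 mm and grips with 20 to 120 N. Pads are 22 mm wide; open, the fingers measure 114 mm over their backs; the gripper's body (76 mm by 85 mm) begins 54 mm behind the grasp point. The pads swing forward as they close: fully open they stand 13 mm farther back than shut.
Start: joints at [-1.402, 0.22, 1.526, -0, 1.395, -0.126], TCP at [0.182, -0.598, 0.231] pointing down, gripper open.
Joint ranges: [-2.98, 2.98], [-0.91, 2.08], [0.09, 2.57], [-1.24, 4.39], [0.2, 2.65], [-2.68, 2.68]. Speed limits (rad/s): [2.57, 2.57, 3.01, 3.14, 3.14, 3.14].

### API

Orientations are given as a 3x3 rotation matrix whose columns are the frame's x, y, z axes.
In Python, from station import sensors, viewer, workorder gives the robot as it stands.
- The arm moves only by the tool arm_command, never from a script. Its argument "deltas" is a list of rows, each an object with "translation": the shift along the world's x, y, z in mm, a list of three; "twist": the turn about the world's z in degrees; "hand": the opening, from -1 (shut) to 1 (fully open). In form: [{"translation": [x, y, z], "twist": twist, "hand": hand}, ...]. A call has 1 to 10 rows; each row shifts and turns the commanded pose from where the row before left it; what a row does not reach is not made up. A row lasts 1/10 s, in which the tool goes at most 50 mm and 8.59 degrees, less where a joint would pass 70% of its speed; a pose out of reach is approached as far as the arm can. A call with a gripper value outside its range is refused whole. The fingers move at their own pace and stop on an object; the grip force is fixed at half the most. Time passes only in rows, so rows that do not move let the fingers close. It gives the time, the measured TCP pose, the force, the opening and the grip force at its end, in the units of the state.
- sensors.observe(): the state, without advancing time (a new reading comes with each control period).
- viewer.capture(name): name is "scene" or "top"; returns the picture (400x640x3 uint8, blue, green, red); there is no depth.
- viewer.calibration(name): a dict with "K" (3x3 intrinsics, pixels), "extrinsics" (4x4, takes a point from camera to world coordinates). Camera axes: x right, y down, z forward; pixel columns grow to the right and rows downward; lengths in m; the calibration is good to about 2 mm. A picture is of the moment at which its call begins. calibration takes no time and is no camera call.
- workorder.job_done(): hands the job in; it is judged then, once.
The state is a dict: "t": time; "q": joint angles; "qvel": joint speeds; "joint_torque": joint torques, N m; "tcp_pos": TCP position; "eef_rot": TCP orientation; "contact_force": force on the tool from outside, world axes, zero at the start; "torque": the same for the moment, N m; "opening": finger opening in m; "grip_force": force on a finger pad.
Only numpy, scipy, OpenCV 4.12 (cv2) and the standard library are available. Lean on these libraries where they do the work, as an engineer would, in place of code of your own. Each camera call takes 0.05 s, during which the arm holds its last target. There are 200 camera calls.

## Working session

There is one attempt and no reset: what is moved stays moved. The work goes in short steps, Python scripts to look and compute and a tool call to move; the robot and the scene stay as the last step left them, time stands still between calls to the robot, and variables do not carry over. Pictures are saved under pics/ and viewed, at most 10 in all, crops included, and the job is handed in when it is done.

Besides the shell and the picture viewer there is one more tool, called after "Call:" by a JSON object that holds its "method" and its "body". arm_command: Moves the arm, as the interface text tells. Its arguments: {"type":"object","properties":{"deltas":{"type":"array","items":{"type":"object","properties":{"translation":{"type":"array","items":{"type":"number"}},"twist":{"type":"number"},"hand":{"type":"number"}}}}},"required":["deltas"]}

```bash
mkdir -p pics; python3 - <<'E'
from station import sensors, viewer
import cv2
for n in("top","scene"):
    cv2.imwrite(f"pics/{n}0.png",viewer.capture(n)); c=viewer.calibration(n); print(n,c["K"],c["extrinsics"])
s=sensors.observe(); print(s["t"],s["tcp_pos"],s["eef_rot"],s["opening"])
E
```

```text
top [[407.85730422   0.         311.22535796]
 [  0.         407.85730422 199.1036603 ]
 [  0.           0.           1.        ]] [[-0.00426804 -0.98250401  0.1861925   0.30054053]
 [-0.9999286   0.00211497 -0.01176078 -0.01992823]
 [ 0.01116122 -0.1862294  -0.98244289  1.16255439]
 [ 0.          0.          0.          1.        ]]
scene [[389.76959584   0.         314.62617521]
 [  0.         389.76959584 200.142472  ]
 [  0.           0.           1.        ]] [[-0.73845672  0.42433632 -0.52404233  1.09256815]
 [ 0.67429568  0.46775812 -0.57142601  0.59875808]
 [ 0.00264825 -0.77533285 -0.63154727  0.76209158]
 [ 0.          0.          0.          1.        ]]
0.1 [ 0.18147297 -0.59749514  0.23027603] [[ 9.56868471e-01  2.90521307e-01 -3.15380540e-04]
 [ 2.90521400e-01 -9.56866852e-01  1.77275344e-03]
 [ 2.13245463e-04 -1.78791667e-03 -9.99998379e-01]] 0.08543971192294707
```

View pics/top0.png

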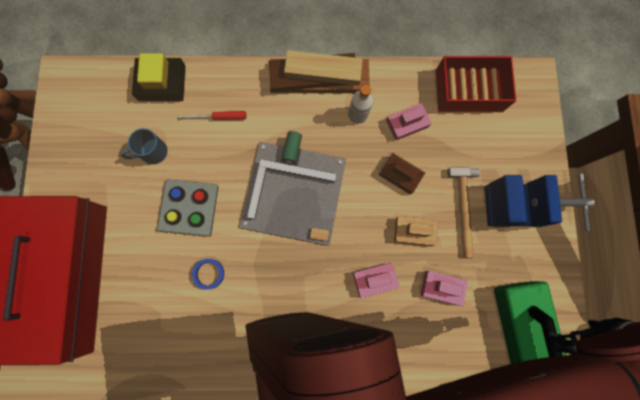

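View pics/scene0.png

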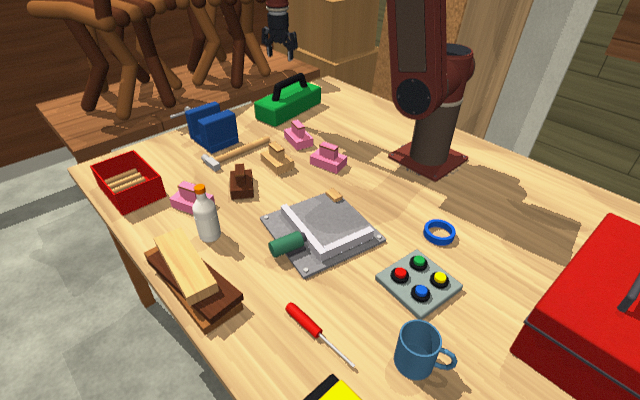

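The top view shows the buttons at blue (177,194), red (200,197), yellow (172,217) and green (196,219). The fixture corner is near (262,168), with the long fence at the top and the short one at the left. Walnut is at (402,173) and maple at (416,231).

```bash
cat > h.py <<'E'
import numpy as np, cv2
from station import sensors, viewer
def cast(name,px,z):
    c=viewer.calibration(name);K=c["K"];E=np.array(c["extrinsics"])
    p=np.atleast_2d(np.array(px,float)); d=np.c_[p,np.ones(len(p))]@np.linalg.inv(K).T@E[:3,:3].T
    o=E[:3,3]; return (o+d*((z-o[2])/d[:,2])[:,None])[:,:2]
E
python3 - <<'E'
from h import *
for n in ("top","scene"):
    im=cv2.imread(f"pics/{n}0.png"); hsv=cv2.cvtColor(im,cv2.COLOR_BGR2HSV)
    x0,y0,x1,y1=(155,178,220,240) if n=="top" else (375,250,465,315)
    for col,(a,b) in dict(yellow=(22,35),blue=(105,125),green=(50,80),red=(0,8)).items():
        m=cv2.inRange(hsv,(a,130,60),(b,255,255)); k=np.zeros_like(m); k[y0:y1,x0:x1]=m[y0:y1,x0:x1]
        cnt=max(cv2.findContours(k,0,2)[0],key=cv2.contourArea); M=cv2.moments(cnt)
        p=(M["m10"]/M["m00"],M["m01"]/M["m00"]); print(n,col,np.round(p,1),M["m00"],cast(n,p,.040).round(4))
im=cv2.imread("pics/top0.png")
cv2.imwrite("pics/c1.png",cv2.resize(im[135:250,235:350],None,fx=5,fy=5,interpolation=cv2.INTER_CUBIC))
a=cv2.resize(im[145:205,370:435],None,fx=6,fy=6,interpolation=cv2.INTER_CUBIC)
s=cv2.imread("pics/scene0.png"); b=cv2.resize(s[150:210,215:270],None,fx=6,fy=6,interpolation=cv2.INTER_CUBIC)
cv2.imwrite("pics/c2.png",np.clip(np.hstack([a,b]).astype(float)*1.6,0,255).astype(np.uint8))
E
```

```text
top yellow [171.6 216. ] 89.5 [[0.4664 0.3536]]
top blue [175.3 192.6] 58.5 [[0.5326 0.3471]]
top green [194.8 218.2] 31.0 [[0.4603 0.2892]]
top red [198.8 195.3] 87.0 [[0.5249 0.2811]]
scene yellow [439.8 277.3] 105.0 [[0.469  0.3572]]
scene blue [420.8 290.5] 107.5 [[0.5342 0.3499]]
scene green [418.6 260.4] 82.0 [[0.4622 0.2917]]
scene red [399.8 272.7] 90.5 [[0.5279 0.2849]]
```

View pics/c1.png

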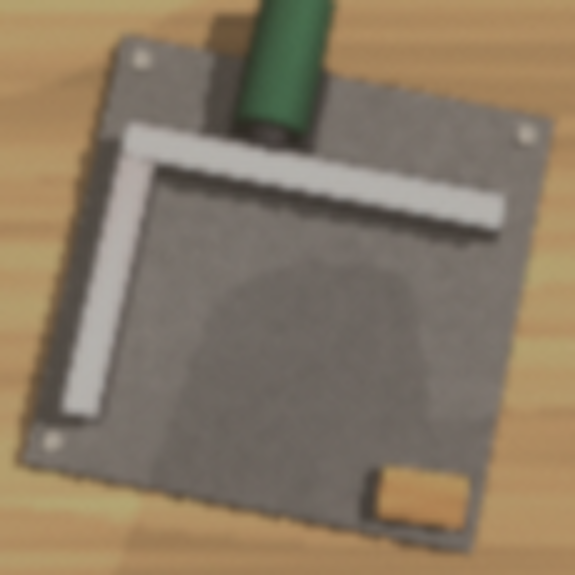

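View pics/c2.png

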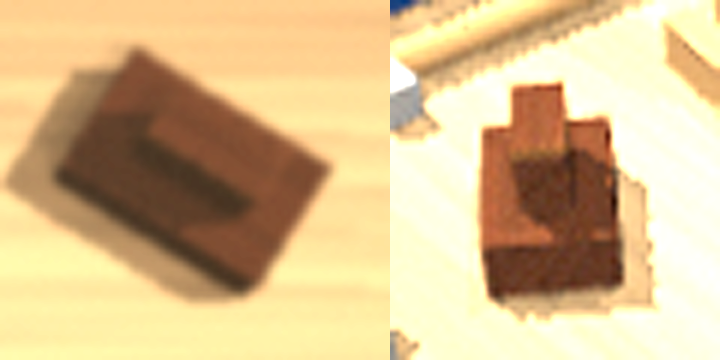

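The fixture crop shows the inner corner of the fence tops at crop (152,161), with fence ends at (500,232) and (97,415). The walnut crop shows base-top corners at (137,45), (330,168) and (57,168), with the tenon running along the long side.

```bash
python3 - <<'E'
from h import *
f=lambda p,o,s:(np.array(p)+.5)/s-.5+np.array(o)
F=cast("top",f([(152,161),(500,232),(97,415),(127,122),(505,195),(62,412)],(235,135),5),.042); print("fence",F.round(4))
B=cast("top",f([(122,36),(552,120),(472,550),(18,462)],(235,135),5),.012); print("board",B.round(4),B.mean(0).round(4))
ang=lambda d:np.degrees(np.arctan2(d[1],d[0])).round(2)
print("y axis ang-90:",ang(F[0]-F[1])-90,ang(F[3]-F[4])-90," x ang",ang(F[0]-F[2]),ang(B[0]-B[3]),ang(B[1]-B[2]),ang(B[0]-B[1])-90,ang(B[3]-B[2])-90)
W=cast("top",f([(57,168),(137,45),(330,168)],(370,145),6),.035); print("walnut",W.round(4),"ctr",((W[0]+W[2])/2).round(4),ang(W[1]-W[2]),np.linalg.norm(W[1]-W[2]),np.linalg.norm(W[1]-W[0]))
S=cast("scene",f([(95,125),(220,118),(95,243),(230,240)],(215,150),6),.035);print("scene",S.round(4),S.mean(0),ang(S[0]-S[2]),ang(S[1]-S[3]))
E
```

```text
fence [[ 0.6064  0.0973]
 [ 0.5648 -0.0995]
 [ 0.4611  0.1253]
 [ 0.6294  0.1119]
 [ 0.5863 -0.1027]
 [ 0.4629  0.1447]]
board [[ 0.6907  0.1194]
 [ 0.6391 -0.1332]
 [ 0.3882 -0.0832]
 [ 0.4387  0.1732]] [0.5392 0.0191]
y axis ang-90: -11.950000000000003 -11.349999999999994  x ang -10.9 -12.06 -11.27 -11.540000000000006 -11.14
walnut [[ 0.5909 -0.2275]
 [ 0.6517 -0.2681]
 [ 0.5907 -0.3578]] ctr [ 0.5908 -0.2926] 55.75 0.10844373420653132 0.07319984480786403
scene [[ 0.589  -0.3565]
 [ 0.5349 -0.3165]
 [ 0.6466 -0.2674]
 [ 0.5944 -0.2234]] [ 0.59120418 -0.2909351 ] -122.89 -122.6
```

Call:
{"method": "arm_command", "body": {"deltas": [{"translation":[24,40,0],"twist":8,"hand":-1},{"translation":[24,40,0],"twist":8,"hand":-1},{"translation":[24,40,0],"twist":8,"hand":-1},{"translation":[24,40,0],"twist":8,"hand":-1},{"translation":[24,40,0],"twist":7.5,"hand":-1},{"translation":[24,40,0],"twist":0,"hand":-1},{"translation":[24,40,0],"twist":0,"hand":-1},{"translation":[24,40,0],"twist":0,"hand":-1},{"translation":[24,40,0],"twist":0,"hand":-1},{"translation":[24,40,0],"twist":0,"hand":-1}]}}

```text
t: 1.1
tcp_pos: [0.422, -0.1962, 0.2311]
eef_rot: [[0.554, 0.833, -0.0], [0.833, -0.554, -0.0], [-0.0, -0.0, -1.0]]
contact_force: [0.6, -0.1, 0.3]
opening: 0.0001
grip_force: 0.0
```

Call:
{"method": "arm_command", "body": {"deltas": [{"translation":[5,49,0],"twist":0,"hand":-1},{"translation":[5,49,0],"twist":0,"hand":-1},{"translation":[5,49,0],"twist":0,"hand":-1},{"translation":[5,49,0],"twist":0,"hand":-1},{"translation":[5,47,-15],"twist":0,"hand":-1},{"translation":[5,47,-15],"twist":0,"hand":-1},{"translation":[5,47,-15],"twist":0,"hand":-1},{"translation":[5,47,-15],"twist":0,"hand":-1},{"translation":[5,47,-15],"twist":0,"hand":-1},{"translation":[5,47,-15],"twist":0,"hand":-1}]}}

```text
t: 2.1
tcp_pos: [0.4711, 0.282, 0.1403]
eef_rot: [[0.553, 0.833, -0.0], [0.833, -0.553, -0.0], [-0.0, -0.0, -1.0]]
contact_force: [2.0, -0.0, 1.7]
opening: 0.0002
grip_force: 0.0
```

Call:
{"method": "arm_command", "body": {"deltas": [{"translation":[-2,37,-20],"twist":0,"hand":-1},{"translation":[-2,36,-20],"twist":0,"hand":-1},{"translation":[0,0,-30],"twist":0,"hand":-1},{"translation":[0,0,-20],"twist":0,"hand":-1},{"translation":[0,0,0],"twist":0,"hand":-1},{"translation":[0,0,-10],"twist":0,"hand":-1},{"translation":[0,0,-5],"twist":0,"hand":-1},{"translation":[0,0,0],"twist":0,"hand":-1},{"translation":[0,0,0],"twist":0,"hand":-1}]}}

```text
t: 3.0
tcp_pos: [0.4685, 0.3533, 0.0377]
eef_rot: [[0.554, 0.833, 0.002], [0.833, -0.554, 0.001], [0.002, 0.001, -1.0]]
contact_force: [-0.8, 0.5, 4.1]
opening: 0.0001
grip_force: 1.9
```

Call:
{"method": "arm_command", "body": {"deltas": [{"translation":[0,0,-3],"twist":0,"hand":-1},{"translation":[0,0,0],"twist":0,"hand":-1}]}}

```text
t: 3.2
tcp_pos: [0.4686, 0.3534, 0.0359]
eef_rot: [[0.554, 0.833, 0.002], [0.833, -0.554, 0.001], [0.002, 0.001, -1.0]]
contact_force: [-5.5, -3.0, 15.2]
opening: -0.0002
grip_force: 7.8
```

```bash
python3 - <<'E'
from h import *
cv2.imwrite("pics/p1.png",cv2.resize(viewer.capture("scene")[180:340,330:500],None,fx=3,fy=3)); s=sensors.observe(); print(s["tcp_pos"],s["contact_force"])
E
```

```text
[0.46857623 0.35337706 0.03585204] [-4.75510973 -2.71683109 15.46656037]
```

View pics/p1.png

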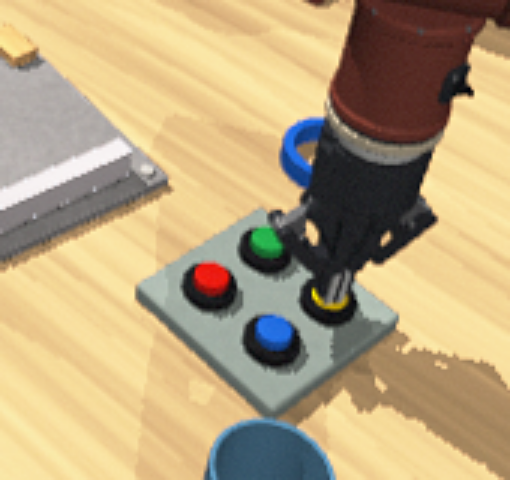

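The image shows the shut fingers on yellow with its cap down, and the other caps are up. Blue is next.

Call:
{"method": "arm_command", "body": {"deltas": [{"translation":[0,0,20],"twist":0,"hand":-1},{"translation":[0,0,15],"twist":0,"hand":-1},{"translation":[33,-3,0],"twist":0,"hand":-1},{"translation":[32,-4,0],"twist":0,"hand":-1},{"translation":[0,0,0],"twist":0,"hand":-1},{"translation":[0,0,-20],"twist":0,"hand":-1},{"translation":[0,0,-10],"twist":0,"hand":-1},{"translation":[0,0,-5],"twist":0,"hand":-1},{"translation":[0,0,0],"twist":0,"hand":-1},{"translation":[0,0,0],"twist":0,"hand":-1}]}}

```text
t: 4.25
tcp_pos: [0.5322, 0.3456, 0.0358]
eef_rot: [[0.553, 0.833, -0.001], [0.833, -0.553, -0.001], [-0.001, 0.0, -1.0]]
contact_force: [-6.8, -5.8, 17.4]
opening: -0.0002
grip_force: 8.6
```

Call:
{"method": "arm_command", "body": {"deltas": [{"translation":[0,0,20],"twist":0,"hand":-1},{"translation":[0,0,15],"twist":0,"hand":-1},{"translation":[-36,-29,0],"twist":0,"hand":-1},{"translation":[-35,-28,0],"twist":0,"hand":-1},{"translation":[0,0,0],"twist":0,"hand":-1},{"translation":[0,0,-20],"twist":0,"hand":-1},{"translation":[0,0,-10],"twist":0,"hand":-1},{"translation":[0,0,-5],"twist":0,"hand":-1},{"translation":[0,0,0],"twist":0,"hand":-1},{"translation":[0,0,0],"twist":0,"hand":-1}]}}

```text
t: 5.25
tcp_pos: [0.4614, 0.289, 0.0357]
eef_rot: [[0.553, 0.833, -0.002], [0.833, -0.553, -0.001], [-0.002, -0.001, -1.0]]
contact_force: [-10.3, -6.5, 23.2]
opening: 0.0001
grip_force: 11.5
```

Call:
{"method": "arm_command", "body": {"deltas": [{"translation":[0,0,40],"twist":0,"hand":-1},{"translation":[0,0,45],"twist":0,"hand":-1},{"translation":[11,-40,25],"twist":0,"hand":1},{"translation":[11,-48,0],"twist":0,"hand":1},{"translation":[11,-48,0],"twist":0,"hand":1},{"translation":[11,-48,0],"twist":0,"hand":1},{"translation":[11,-48,0],"twist":0,"hand":1},{"translation":[11,-48,0],"twist":0,"hand":1},{"translation":[11,-48,0],"twist":0,"hand":1},{"translation":[11,-48,0],"twist":0,"hand":1}]}}

```text
t: 6.25
tcp_pos: [0.5501, -0.089, 0.1435]
eef_rot: [[0.553, 0.833, 0.0], [0.833, -0.553, 0.0], [0.0, 0.0, -1.0]]
contact_force: [1.4, -0.2, 0.1]
opening: 0.0856
grip_force: 0.0
```

Call:
{"method": "arm_command", "body": {"deltas": [{"translation":[9,-45,0],"twist":0,"hand":1},{"translation":[8,-40,0],"twist":0,"hand":1},{"translation":[8,-40,0],"twist":0,"hand":1},{"translation":[8,-40,0],"twist":0,"hand":1},{"translation":[8,-38,0],"twist":0,"hand":1},{"translation":[0,0,0],"twist":0,"hand":1},{"translation":[0,0,-30],"twist":0,"hand":1},{"translation":[0,0,-20],"twist":0,"hand":1}]}}

```text
t: 7.05
tcp_pos: [0.5905, -0.2897, 0.092]
eef_rot: [[0.554, 0.833, -0.001], [0.833, -0.554, 0.001], [0.0, -0.001, -1.0]]
contact_force: [-0.1, 0.8, -1.3]
opening: 0.0852
grip_force: 0.0
```

```bash
python3 - <<'E'
from h import *
a=viewer.capture("scene")[90:220,190:320];b=viewer.capture("top")[110:240,350:480]
cv2.imwrite("pics/p2.png",np.clip(1.4*cv2.resize(np.hstack([a,b]),None,fx=3,fy=3,interpolation=2).astype(float),0,255)); s=sensors.observe(); print(s["tcp_pos"],s["contact_force"])
E
```

```text
[ 0.58826513 -0.28785312  0.08906593] [-0.72454566  0.83718385  0.13324042][ WARN:0@3.461] global loadsave.cpp:1063 imwrite_ Unsupported depth image for selected encoder is fallbacked to CV_8U.
```

View pics/p2.png

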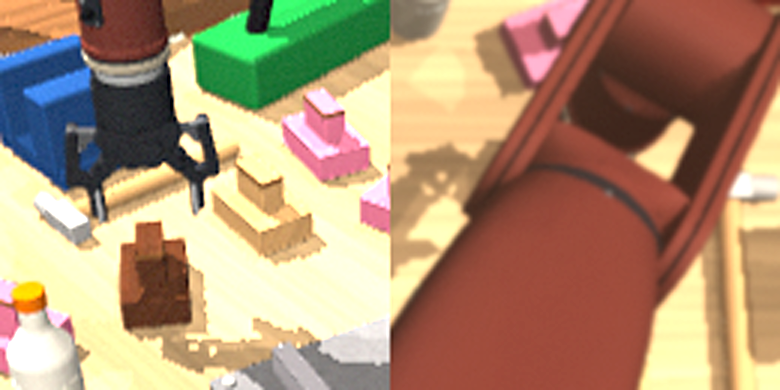

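The fingers straddle the tenon in line with its thin side, and nothing is in the way of the descent.

Call:
{"method": "arm_command", "body": {"deltas": [{"translation":[2,-4,-20],"twist":0,"hand":1},{"translation":[0,0,-18],"twist":0,"hand":1},{"translation":[0,0,-10],"twist":0,"hand":1},{"translation":[0,0,0],"twist":0,"hand":1},{"translation":[0,0,0],"twist":0,"hand":-1},{"translation":[0,0,0],"twist":0,"hand":-1},{"translation":[0,0,0],"twist":0,"hand":-1},{"translation":[0,0,0],"twist":0,"hand":-1},{"translation":[0,0,0],"twist":0,"hand":-1}]}}

```text
t: 8.05
tcp_pos: [0.5933, -0.2945, 0.0464]
eef_rot: [[0.554, 0.833, 0.002], [0.833, -0.554, -0.001], [0.0, 0.002, -1.0]]
contact_force: [1.1, 0.3, 4.8]
opening: 0.027
grip_force: 61.5
```

Call:
{"method": "arm_command", "body": {"deltas": [{"translation":[0,0,20],"twist":0,"hand":-1},{"translation":[0,0,50],"twist":0,"hand":-1},{"translation":[-7,40,10],"twist":4,"hand":-1},{"translation":[-7,45,0],"twist":4,"hand":-1},{"translation":[-7,45,0],"twist":4,"hand":-1},{"translation":[-7,45,0],"twist":4,"hand":-1},{"translation":[-7,45,0],"twist":4,"hand":-1},{"translation":[-7,45,0],"twist":2,"hand":-1},{"translation":[-7,40,0],"twist":0,"hand":-1},{"translation":[-2,28,0],"twist":0,"hand":-1}]}}

```text
t: 9.05
tcp_pos: [0.54, 0.0416, 0.1248]
eef_rot: [[0.2, 0.98, -0.001], [0.98, -0.2, 0.001], [0.0, -0.002, -1.0]]
contact_force: [0.3, -0.5, -1.2]
opening: 0.0271
grip_force: 60.6
```

```bash
python3 - <<'E'
from h import *
cv2.imwrite("pics/p3.png",cv2.resize(viewer.capture("scene")[90:290,220:400],None,fx=3,fy=3,interpolation=2)); s=sensors.observe(); print(s["tcp_pos"],s["contact_force"],s["eef_rot"][:,1],s["opening"])
E
```

```text
[0.5398411  0.04482419 0.12484668] [-1.71833579  3.39714693 -1.93326908] [ 0.98007627 -0.1986095  -0.00218183] 0.026832096873198475
```

View pics/p3.png

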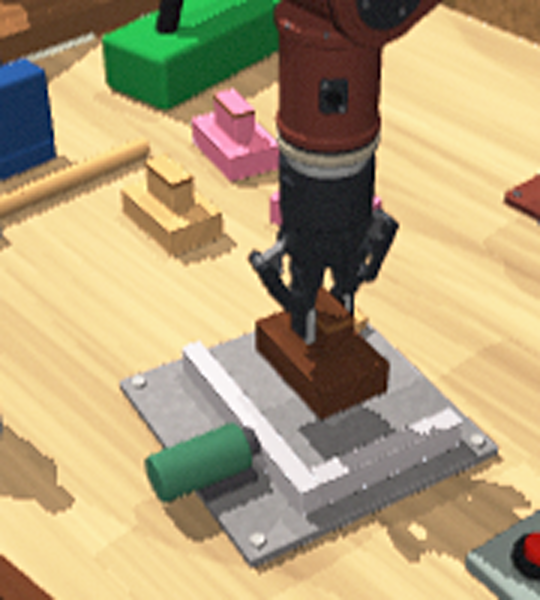

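Walnut is held level and square over the board, just inside the corner. I'm backing off slightly and lowering.

Call:
{"method": "arm_command", "body": {"deltas": [{"translation":[-2,-10,0],"twist":0,"hand":-1},{"translation":[0,0,-20],"twist":0,"hand":-1},{"translation":[0,0,-20],"twist":0,"hand":-1},{"translation":[0,0,-15],"twist":0,"hand":-1},{"translation":[0,0,0],"twist":0,"hand":-1},{"translation":[0,0,-5],"twist":0,"hand":-1},{"translation":[0,0,-3],"twist":0,"hand":-1},{"translation":[0,0,0],"twist":0,"hand":-1}]}}

```text
t: 9.9
tcp_pos: [0.5398, 0.0288, 0.0625]
eef_rot: [[0.201, 0.98, 0.0], [0.98, -0.201, -0.0], [0.0, 0.0, -1.0]]
contact_force: [0.1, 0.0, -2.1]
opening: 0.027
grip_force: 60.4
```

Call:
{"method": "arm_command", "body": {"deltas": [{"translation":[0,0,-2],"twist":0,"hand":-1},{"translation":[0,0,-2],"twist":0,"hand":-1},{"translation":[0,0,0],"twist":0,"hand":-1}]}}

```text
t: 10.2
tcp_pos: [0.5397, 0.029, 0.0584]
eef_rot: [[0.201, 0.98, 0.0], [0.98, -0.201, -0.0], [0.0, 0.0, -1.0]]
contact_force: [0.3, 0.6, -2.2]
opening: 0.0271
grip_force: 60.7
```

Call:
{"method": "arm_command", "body": {"deltas": [{"translation":[0,0,-1],"twist":0,"hand":-1},{"translation":[0,0,-1],"twist":0,"hand":-1},{"translation":[0,0,0],"twist":0,"hand":-1}]}}

```text
t: 10.5
tcp_pos: [0.5398, 0.029, 0.0583]
eef_rot: [[0.201, 0.98, -0.0], [0.98, -0.201, -0.0], [-0.0, -0.0, -1.0]]
contact_force: [-8.1, -0.6, 13.3]
opening: 0.0269
grip_force: 62.5
```

Call:
{"method": "arm_command", "body": {"deltas": [{"translation":[0,0,1.5],"twist":0,"hand":-1},{"translation":[1,5,0],"twist":0,"hand":-1},{"translation":[1,5,0],"twist":0,"hand":-1},{"translation":[1,5,0],"twist":0,"hand":-1},{"translation":[3,-0.6,0],"twist":0,"hand":-1},{"translation":[4,-0.8,0],"twist":0,"hand":-1},{"translation":[4,-0.8,0],"twist":0,"hand":-1},{"translation":[0,0,0],"twist":0,"hand":-1}]}}

```text
t: 11.3
tcp_pos: [0.5525, 0.0431, 0.0584]
eef_rot: [[0.201, 0.98, -0.003], [0.98, -0.201, 0.001], [0.001, -0.003, -1.0]]
contact_force: [-8.1, 2.1, 11.6]
opening: 0.027
grip_force: 62.5
```

Call:
{"method": "arm_command", "body": {"deltas": [{"translation":[0,0,1],"twist":0,"hand":-1},{"translation":[3,-0.6,0],"twist":0,"hand":-1},{"translation":[2,-0.4,0],"twist":0,"hand":-1},{"translation":[0,0,0],"twist":0,"hand":-1}]}}

```text
t: 11.7
tcp_pos: [0.5583, 0.0414, 0.0584]
eef_rot: [[0.201, 0.98, -0.001], [0.98, -0.201, 0.001], [0.001, -0.001, -1.0]]
contact_force: [-3.4, 3.0, 1.6]
opening: 0.0273
grip_force: 61.1
```

Call:
{"method": "arm_command", "body": {"deltas": [{"translation":[0.8,4,0],"twist":0,"hand":-1},{"translation":[0.4,2,0],"twist":0,"hand":-1},{"translation":[0.2,1,0],"twist":0,"hand":-1},{"translation":[0,0,0],"twist":0,"hand":-1}]}}

```text
t: 12.1
tcp_pos: [0.5595, 0.047, 0.0585]
eef_rot: [[0.202, 0.979, -0.001], [0.979, -0.202, -0.001], [-0.002, -0.001, -1.0]]
contact_force: [-4.9, -3.7, 2.2]
opening: 0.0272
grip_force: 61.0
```

Call:
{"method": "arm_command", "body": {"deltas": [{"translation":[1,-0.2,0],"twist":0,"hand":-1},{"translation":[0.2,1,0],"twist":0,"hand":-1},{"translation":[0,0,0],"twist":0,"hand":-1}]}}

```text
t: 12.4
tcp_pos: [0.5596, 0.047, 0.0586]
eef_rot: [[0.202, 0.979, -0.004], [0.979, -0.202, -0.003], [-0.003, -0.003, -1.0]]
contact_force: [-9.6, -6.8, 7.4]
opening: 0.0274
grip_force: 61.7
```

Call:
{"method": "arm_command", "body": {"deltas": [{"translation":[0.2,1,0.5],"twist":0,"hand":-1},{"translation":[1,-0.2,0],"twist":0,"hand":-1},{"translation":[0.2,1,0],"twist":0,"hand":-1},{"translation":[0,0,0],"twist":0,"hand":-1},{"translation":[0,0,0],"twist":0,"hand":-1},{"translation":[0,0,0],"twist":0,"hand":-1},{"translation":[0,0,0],"twist":0,"hand":-1}]}}

```text
t: 13.1
tcp_pos: [0.56, 0.0484, 0.0587]
eef_rot: [[0.202, 0.979, -0.006], [0.979, -0.202, -0.003], [-0.004, -0.006, -1.0]]
contact_force: [-11.2, -8.4, 9.0]
opening: 0.0275
grip_force: 61.9
```

```bash
python3 - <<'E'
from h import *
a=viewer.capture("scene")[160:280,260:390]
cv2.imwrite("pics/p4.png",cv2.resize(a,None,fx=5,fy=5,interpolation=2)); s=sensors.observe(); print(s["tcp_pos"],s["contact_force"],s["torque"],s["eef_rot"][:,1:])
E
```

```text
[0.56000556 0.04840609 0.05869333] [-11.88588742  -7.32810625   8.6631612 ] [-1.26094894  1.88083525 -0.43686484] [[ 0.97935064 -0.00622626]
 [-0.20209437 -0.00298852]
 [-0.00549386 -0.99997615]]
```

View pics/p4.png

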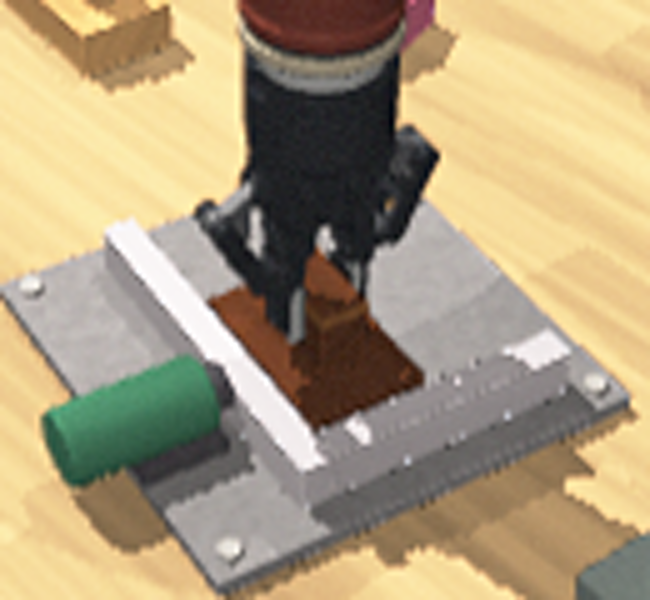

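The image shows the block flat against the long fence, but the gap at the short fence is hidden. The last step still slid along y, so I'm easing off x and pushing y to a hard stop.

Call:
{"method": "arm_command", "body": {"deltas": [{"translation":[-1.5,0.3,0.5],"twist":0,"hand":-1},{"translation":[0.2,1,0],"twist":0,"hand":-1},{"translation":[0.2,1,0],"twist":0,"hand":-1},{"translation":[0,0,0],"twist":0,"hand":-1}]}}

```text
t: 13.55
tcp_pos: [0.5603, 0.0506, 0.0592]
eef_rot: [[0.201, 0.98, -0.003], [0.98, -0.201, -0.004], [-0.004, -0.002, -1.0]]
contact_force: [-6.2, -9.7, 2.9]
opening: 0.0271
grip_force: 61.1
```

Call:
{"method": "arm_command", "body": {"deltas": [{"translation":[0.2,1,0],"twist":0,"hand":-1},{"translation":[0.2,1,0],"twist":0,"hand":-1},{"translation":[0,0,0],"twist":0,"hand":-1}]}}

```text
t: 13.85
tcp_pos: [0.5603, 0.0508, 0.0594]
eef_rot: [[0.201, 0.98, -0.004], [0.98, -0.201, -0.006], [-0.007, -0.003, -1.0]]
contact_force: [-9.9, -16.0, 5.7]
opening: 0.0275
grip_force: 61.6
```

Call:
{"method": "arm_command", "body": {"deltas": [{"translation":[1,-0.2,0],"twist":0,"hand":-1},{"translation":[1,-0.2,0],"twist":0,"hand":-1},{"translation":[0.1,0.5,0],"twist":0,"hand":-1},{"translation":[0,0,0],"twist":0,"hand":-1},{"translation":[0,0,0],"twist":0,"hand":-1},{"translation":[0,0,0],"twist":0,"hand":-1}]}}

```text
t: 14.45
tcp_pos: [0.5605, 0.0508, 0.0593]
eef_rot: [[0.201, 0.979, -0.009], [0.979, -0.201, -0.007], [-0.008, -0.007, -1.0]]
contact_force: [-17.4, -17.0, 12.9]
opening: 0.0272
grip_force: 62.3
```

Call:
{"method": "arm_command", "body": {"deltas": [{"translation":[-0.2,-1,0.8],"twist":0,"hand":-1},{"translation":[-0.1,-0.5,0],"twist":0,"hand":-1},{"translation":[1.2,-0.2,0],"twist":0,"hand":-1},{"translation":[0.2,1,0],"twist":0,"hand":-1},{"translation":[0.2,1,0],"twist":0,"hand":-1},{"translation":[0,0,0],"twist":0,"hand":-1},{"translation":[0,0,0],"twist":0,"hand":-1},{"translation":[0,0,0],"twist":0,"hand":-1},{"translation":[0,0,0],"twist":0,"hand":-1},{"translation":[0,0,0],"twist":0,"hand":-1}]}}

```text
t: 15.45
tcp_pos: [0.5606, 0.0508, 0.0593]
eef_rot: [[0.201, 0.979, -0.011], [0.979, -0.202, -0.007], [-0.009, -0.01, -1.0]]
contact_force: [-19.3, -18.8, 10.9]
opening: 0.0273
grip_force: 62.1
```

```bash
python3 -c "
from station import workorder
print(workorder.job_done())"
```

```text
the job is handed in; nothing more can be done
None
```

I pressed yellow, blue and green in order and never touched red. I then seated the walnut block in the corner and handed the job in still pushing it, with about 15 N toward the long fence and 22 N toward the short fence; no verdict came back, and the contact with each fence is inferred from the wrist force and the block no longer moving.

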